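# Fit the bayonet lamp in the bench inspection light

### The arm

A 7-joint arm with a two-finger parallel gripper is mounted at the origin on the work surface. World frame = base frame: x ahead of the robot, y to its left, z up, the work surface at z = 0. Lengths are in m, angles in rad, forces in N, time in s.
With the tool pointing down it reaches from about 0.4 to 0.85 m from the base axis. Payload 10.4 kg.
Tool frame: the origin (TCP) lies midway between the tips of the shut fingers; the grasp point (between the pads) lies 19 mm behind it; z points along the fingers, y is the line along which they close (so a half turn about z gives the same grasp; the last joint's range is limited). The gripper opens to 87 mm and grips with 3 to 60 N. Pads are 19 mm wide; open, the fingers measure 117 mm over their backs; the gripper's body (75 mm by 190 mm) begins 51 mm behind the grasp point.
Start: joints at [-1.268, 0.332, -0.065, 1.46, 0.022, 1.35, -0.088], TCP at [0.2, 0.592, 0.223] pointing down, gripper open.
Joint ranges: [-2.6, 2.6], [-0.5, 2.12], [-1.47, 1.34], [0.16, 2.42], [-1.27, 4.41], [0.06, 2.06], [-2.6, 2.6]. Speed limits (rad/s): [2.22, 2.22, 2.79, 2.79, 3.14, 3.14, 3.14].

### API

Orientations are given as a unit quaternion [x, y, z, w].
In Python, from bench import r gives the robot as it stands.
- The arm moves only by the tool carry_out, never from a script. Its argument "steps" is a list that holds one entry, the list of rows, each a list of 6 numbers: the shift along the tool's x, y, z in cm, then the turn, a rotation vector about the tool's x, y, z in rad. In form: [[[dx, dy, dz, wx, wy, wz], ...]]. A call has 1 to 20 rows; each row is the pose to reach, as a shift and turn from the pose commanded when the call began, along the tool's axes at that moment; what a row does not reach only later rows make up. A row lasts 1/12 s, in which the tool goes at most 41.7 mm and 7.16 degrees, less where a joint would pass 70% of its speed; a pose out of reach is approached as far as the arm can. A call with a gripper value outside its range is refused whole. "hand" is the closure, from -1 (fully open) to 1 (shut), set as the call begins (left out, the last holds). The fingers move at their own pace and stop on an object; "squeeze" is the grip in N (left out, the last holds). Time passes only in rows, so rows that repeat a pose let the fingers close. It gives the time, the measured TCP pose, the force, the opening and the grip force at its end, in the units of the state.
- r.read_state(): the state, without advancing time (a new reading comes with each control period).
- r.camera(name): name is "scene" or "top" or "wrist"; returns the picture (384x512x3 uint8, red, green, blue); there is no depth.
- r.camera_params(name): a dict with "fx", "fy", "cx", "cy" (pixels), "D" ([k1, k2, p1, p2, k3] as OpenCV has them; the pictures are not rectified), "view" (4x4, takes a point from world to camera coordinates). Camera axes: x right, y up, looking along -z (the intrinsics and any distortion apply to the point x, -y, -z); pixel columns grow to the right and rows downward; lengths in m; the calibration is good to about 2 mm. A picture is of the moment at which its call begins: read the wrist's pose just before it. camera_params takes no time and is no camera call; for the wrist camera it gives the pose at the moment of the call.
- r.close_job(): hands the job in; it is judged then, once.
The state is a dict: "time": time; "joint_positions": joint angles; "joint_vel": joint speeds; "joint_torque": joint torques, N m; "ee_pos": TCP position; "eef_rot": TCP orientation; "ft_force": force on the tool from outside, world axes, zero at the start; "torque": the same for the moment, N m; "width": finger opening in m; "grip_force": force on a finger pad.
Only numpy, scipy, OpenCV 4.12 (cv2) and the standard library are available. Lean on these libraries where they do the work, as an engineer would, in place of code of your own. Each camera call takes 0.05 s, during which the arm holds its last target. There are 200 camera calls.

### The job

The inspection light on the pen bench needs its lamp. Take the tubular lamp out of the boxwood V rest, stand it upright with its brass cap down and let go, then take it again and fit it in the light's bayonet holder: pins into the slots, push down against the spring, twist clockwise (seen from above) until it locks. Leave it locked and standing straight in the holder, and leave the other things on the bench where they lie.

Things in the scene. Friction and masses are not known exactly. Their poses are not given: they have to be found in the camera images.
- lamp: Tubular lamp, opal glass with a brass bayonet cap, rigid, about 110 g, 140 mm long. Origin: centre of the cap's flat end; x runs along it from the cap to the round end. Cap 26 mm diameter, x = 0 to 34 mm, chamfered from 21 mm over the first 3 mm. Glass 36 mm diameter, x = 34 to 122 mm, then a hemisphere to 140 mm. Starts lying level in the V rest, axis 46 mm above the bench. Can stand on its cap.
- lamp_pins (a point): Point on the lamp's axis between its two pins, 20 mm from the cap's end; same axes as the lamp. One straight round brass pin, 4 mm thick, stands out on either side of the cap along the lamp's y axis (level at the start), 36 mm over both tips. The two pins are alike, so a half turn of the lamp makes no difference.
- lamp_top (a point): Point on the lamp's axis 110 mm from the cap's end, near the top of the straight glass: a good place to grip the standing lamp from above. Same axes as the lamp.
- rest: Boxwood V rest, fixed to the bench: base 120 x 52 x 10 mm, two V-notched uprights 10 mm thick at x = -40 and +38 mm, reaching 23 mm either side of the lamp's axis, all below the axis. Origin: underside of the base. The lamp lies along its x axis, cap towards -x, its point 80 mm from the cap's end about over the origin. Between the uprights both sides of the glass are free.
- stand: Inspection light, fixed to the bench: round cast iron foot 120 mm in diameter, 16 mm high, a column, and on top the bayonet holder, an upright brass sleeve open upwards, 40 mm outside diameter, rim 80 mm above the bench, bore 27.6 mm. Origin: centre of the foot's underside, on the holder's axis; z up. A brass terminal screw stands out of the column towards +x.
- stand_mouth (a point): Centre of the holder's mouth, level with the rim; same axes as the stand. Two opposite slots 8 mm wide go down through the rim, roughly along its y axis; but the sleeve was screwed on by hand, so they are up to 0.4 rad off either way and no reading tells how far: see them from above or feel for them. The cap goes in 18 mm, then the pins meet the rim unless within 0.1 rad of the slots.
- stand_lock (a point): Point on the holder's axis 5 mm below the rim, where the pins' centre is when locked. A spring plunger meets the cap when the pins' centre is level with the rim: 1.8 N plus 0.9 N per mm. The slots' floor stops the pins' centre 11 mm below the rim. Pins 8 to 11 mm down (9 to 12 N) pass under the land beside the slot as the lamp turns clockwise seen from above.
- stand_notch (a point): Point on the holder's axis 3 mm below the rim, level with the roof of the locking notches. They lie 0.79 rad clockwise (seen from above) from the slots; a stop ends the turn about 0.08 rad beyond. Let go there, the spring lifts the pins 3 to 6 mm into the notches and the lamp is locked, pins' centre 5 mm below the rim. Not locked, it rides up level with the rim or higher.
- barrel: Bystander: green marbled pen barrel, 14 mm diameter, 82 mm long, lying beside the V rest. Origin at its centre.
- burnisher: Bystander: boxwood burnisher, 127 mm long, 19 mm thick, lying beside the V rest. Origin on its axis near the middle.
- section: Bystander: small black hard rubber pen section, 14 mm diameter, 28 mm high, standing on end near the light. Origin under its centre.
- loupe: Bystander: black eye loupe, 38 mm diameter, 27 mm high, near the light. Origin under its centre.
- pressure_bar: Bystander: steel pressure bar, 62 x 8 x 7 mm, lying flat. Origin under its centre.
- knockout_block: Bystander: brass knock-out block with two holes, 56 x 40 x 36 mm. Origin under its centre.
- ink_jar: Bystander: glass ink jar, 54 mm diameter, 62 mm high. Origin under its centre.
- hammer: Bystander: small brass hammer, 170 mm long, lying along its x axis.
There are look-alikes about, which are no part of the job. Of the things that look like the lamp, the smallest one is meant. Leave any brown look-alike of the stand alone.

How it is judged:
On the way:
1. the lamp stands upright, cap down, let go by the fingers (angle between lamp's own x axis and vertical below 0.25 rad and contact force between the fingers and lamp below 0.05 N and linear speed of lamp below 0.03 m/s), for 0.2 s.
At the end, for the whole second after the job is handed in: The lamp is locked in the holder and at rest, let go: its pins' centre is 3.6 to 6.5 mm below the rim (held in the notches; 5 mm when locked), within 3 mm of the holder's axis, the lamp upright within 0.1 rad, cap down. The bystanders lie within 25 mm of where they were (z of lamp_pins in the frame of stand_mouth between -0.0065 and -0.0036 m and horizontal distance between lamp_pins and stand_mouth below 0.003 m and angle between lamp's own x axis and vertical below 0.1 rad and linear speed of lamp below 0.02 m/s and contact force between the fingers and lamp below 0.05 N); the robot touches nothing.
It fails at once if a bystander was moved by more than 25 mm (distance of any of barrel, burnisher, section, loupe, pressure_bar, knockout_block, ink_jar, hammer from where it was at the start of the episode above 0.025 m).
It also fails if it takes over 61 s, if anything falls off the work surface, if the arm or the gripper's body presses on something with over 40 N, if the wrist force passes 120 N, or if a joint passes its speed limit or range.

## Working session

There is one attempt and no reset: what is moved stays moved. The work goes in short steps, Python scripts to look and compute and a tool call to move; the robot and the scene stay as the last step left them, time stands still between calls to the robot, and variables do not carry over. Pictures are saved under pics/ and viewed, at most 10 in all, crops included, and the job is handed in when it is done.

Besides the shell and the picture viewer there is one more tool, called after ">>>" as name([rows], argument=value, ...), one row to a line, values as JSON. carry_out: Moves the arm, as the interface text tells. Its arguments: {"type":"object","properties":{"steps":{"type":"array","items":{"type":"array","items":{"type":"array","items":{"type":"number"}}}},"hand":{"type":"number"},"squeeze":{"type":"number"}},"required":["steps"]}

```bash
mkdir -p pics; ls
cat > h.py <<'E'
import numpy as np, cv2
from bench import r
from scipy.spatial.transform import Rotation as R
def snap(n,f=None):
    p=r.camera_params(n); im=np.asarray(r.camera(n)); 
    if f: cv2.imwrite('pics/'+f,im[...,::-1]); np.save('pics/'+f[:-4]+'.npy',np.array(p,dtype=object),allow_pickle=True)
    return im,p
def K(p): return np.array([[p['fx'],0,p['cx']],[0,p['fy'],p['cy']],[0,0,1.]])
def ray(p,uv):
    q=cv2.undistortPoints(np.array([[uv]],float),K(p),np.array(p['D'],float))[0,0]
    V=np.array(p['view']); Rm=V[:3,:3]; c=-Rm.T@V[:3,3]
    d=Rm.T@np.array([q[0],-q[1],-1.]); return c,d/np.linalg.norm(d)
def onz(p,uv,z):
    c,d=ray(p,uv); return c+d*(z-c[2])/d[2]
def tri(rs):
    A=sum(np.eye(3)-np.outer(d,d) for c,d in rs); b=sum((np.eye(3)-np.outer(d,d))@c for c,d in rs); return np.linalg.solve(A,b)
def proj(p,X):
    V=np.array(p['view']); x=V[:3,:3]@np.array(X)+V[:3,3]
    return cv2.projectPoints(np.array([[x[0],-x[1],-x[2]]]),np.zeros(3),np.zeros(3),K(p),np.array(p['D'],float))[0].ravel()
E
python3 - <<'E'
from h import *
a,p=snap('scene','s0.png'); b,q=snap('top','t0.png'); w,pw=snap('wrist','w0.png')
cv2.imwrite('pics/all0.png',np.hstack([cv2.resize(x,(400,300),interpolation=cv2.INTER_AREA) for x in(a,b)])[...,::-1])
s=r.read_state(); print(s)
for x in(p,q,pw): print(x)
E
```

```text
pics
{'time': 0.15, 'joint_positions': array([-1.26757378,  0.3327116 , -0.06471964,  1.46073049,  0.02162141,
        1.34991931, -0.08851194]), 'joint_vel': array([-0.00030769, -0.00332636,  0.00077349, -0.00153229, -0.0009566 ,
       -0.0018767 , -0.00034832]), 'joint_torque': array([ 1.46984225e-03, -6.23631263e+01,  2.51013081e-02, -3.90146935e+01,
       -6.13106601e-02,  3.71749350e-02,  9.88783881e-05]), 'ee_pos': array([0.19995777, 0.5918416 , 0.22195475]), 'eef_rot': array([ 1.62177846e-01,  9.86761399e-01, -5.33244051e-04, -5.66629066e-05]), 'ft_force': array([ 0.02554863,  0.09864475, -0.55462394]), 'torque': array([-0.04227859,  0.00656871,  0.01634152]), 'grip_force': 0.0, 'width': 0.08710687015356741}
{'fx': 349.1580100558345, 'fy': 349.1580100558345, 'cx': 254.18116498673737, 'cy': 192.0104294426398, 'D': array([0.00705683, 0.        , 0.        , 0.        , 0.        ]), 'view': array([[ 0.84968116,  0.5269887 , -0.01802338, -0.43812544],
       [-0.36819316,  0.61742421,  0.69514109,  0.11700907],
       [ 0.37745957, -0.5840122 ,  0.71864735, -1.29333321],
      
[... 230 characters left out ...]
     ]), 'view': array([[-0.08264963, -0.99657563,  0.0024601 ,  0.08017426],
       [ 0.9765435 , -0.08049531,  0.19970802, -0.51703891],
       [-0.19882612,  0.01890819,  0.97985236, -1.09858601],
       [ 0.        ,  0.        ,  0.        ,  1.        ]])}
{'fx': 267.52933539935594, 'fy': 267.52933539935594, 'cx': 253.39942334798982, 'cy': 190.17729139600462, 'D': array([-0.06287388,  0.        ,  0.        ,  0.        ,  0.        ]), 'view': array([[ 0.32076909,  0.9471564 , -0.00139098, -0.62490953],
       [-0.90329572,  0.30547261, -0.30123633,  0.03564196],
       [-0.28489301,  0.09788377,  0.9535485 , -0.39233943],
       [ 0.        ,  0.        ,  0.        ,  1.        ]])}
```

View pics/t0.png

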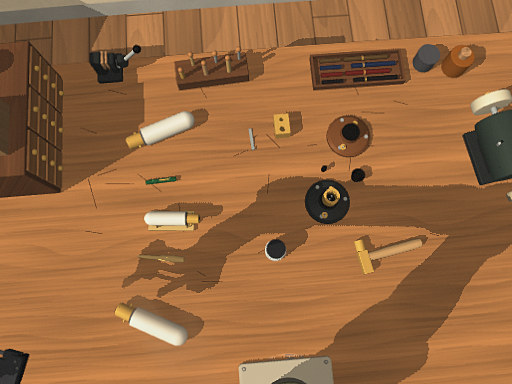

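View pics/s0.png

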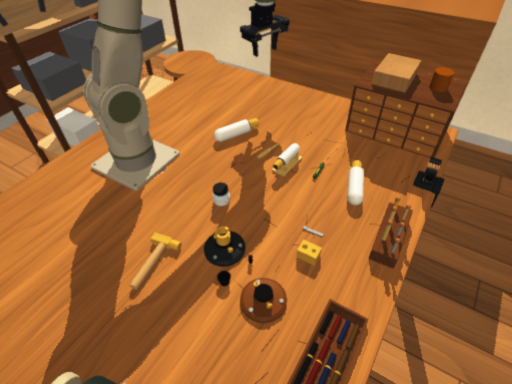

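The top view shows three lamp-like things: (162,130), (172,218) and (152,325). The one at (172,218) is the smallest and lies in the V rest, cap to the right. There are two stands: black foot with a brass sleeve at (328,202), and the brown look-alike at (349,136). I'll confirm with an enlarged crop and measure.

Run:
```python
from h import *
a=cv2.imread('pics/s0.png');b=cv2.imread('pics/t0.png')
f=lambda im,x,y,w=66,h=50:cv2.resize(im[y-h//2:y+h//2,x-w//2:x+w//2],(400,300),interpolation=cv2.INTER_CUBIC)
cv2.imwrite('pics/crop1.png',np.vstack([np.hstack([f(b,172,218),f(b,328,200)]),np.hstack([f(a,287,160),f(a,225,243)])]))
P={n:np.load(f'pics/{n}0.npy',allow_pickle=True).item() for n in 'st'}
# white glass blobs
B={}
for n,im,box in(('t',b,(135,200,205,240)),('s',a,(265,140,305,180))):
    hsv=cv2.cvtColor(im,cv2.COLOR_BGR2HSV); m=((hsv[...,1]<60)&(hsv[...,2]>140)).astype(np.uint8)
    mm=np.zeros_like(m);x0,y0,x1,y1=box;mm[y0:y1,x0:x1]=m[y0:y1,x0:x1]
    k,l,st,c=cv2.connectedComponentsWithStats(mm);i=1+st[1:,4].argmax();print(n,st[i],c[i]);B[n]=c[i]
    print(cv2.minAreaRect(np.argwhere(l==i)[:,::-1].astype(np.float32)))
C=tri([ray(P[n],B[n]) for n in 'st']);print('glass centre',C)
for uv in((143,218.),(199,219.)):print(onz(P['t'],uv,.046))
S=tri([ray(P['t'],(331,196)),ray(P['s'],(223,231))]);print('stand top',S)
print(onz(P['t'],(328,202),.016))
```

```text
t [144 212  41  13 509] [164.88801572 218.        ]
((164.0, 218.0), (12.0, 40.0), 90.0)
s [279 144  20  19 178] [289.34269663 152.2247191 ]
((289.3302001953125, 152.4056396484375), (8.784420013427734, 21.438899993896484), 47.48955535888672)
glass centre [0.49051921 0.27355288 0.04964705]
[0.49393074 0.32886362 0.046     ]
[0.47963242 0.18590633 0.046     ]
stand top [ 0.50689781 -0.14970433  0.07873487]
[ 0.50188667 -0.15335855  0.016     ]
```

View pics/crop1.png

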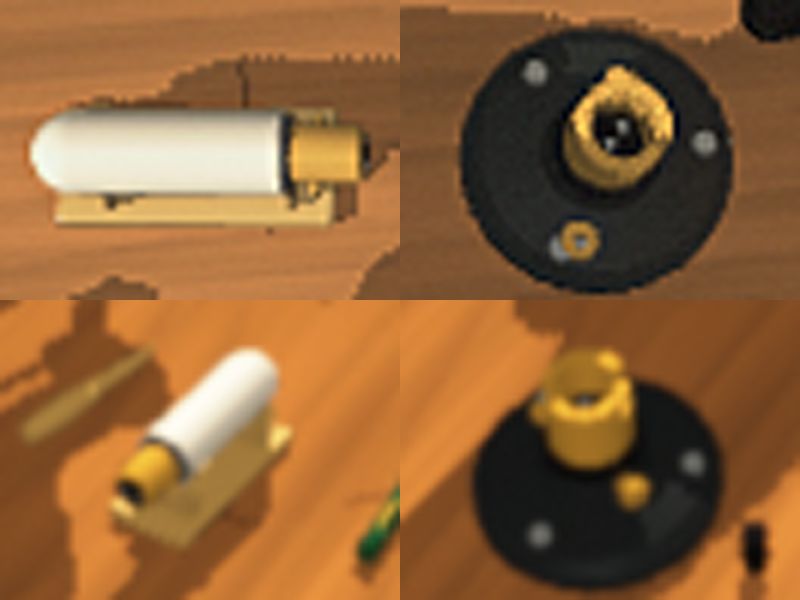

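The crop confirms both. The lamp is at top px (172,218), glass to the left and brass cap to the right. The stand has the black foot and brass sleeve, with its terminal screw at about top px (324,215), towards world -x. Next I'll hover over the lamp for a wrist view.

```bash
cat >> h.py <<'E'
def row(pos,Rt,st=None):
    s=st or r.read_state(); R0=R.from_quat(s['eef_rot'])
    return np.round(np.r_[R0.inv().apply(np.array(pos)-s['ee_pos'])*100,(R0.inv()*Rt).as_rotvec()],3)
def down(az,tilt=0): # tool down with tool x at azimuth az
    x=np.array([np.cos(az),np.sin(az),0]); z=np.array([0,0,-1.]); return R.from_matrix(np.c_[x,np.cross(z,x),z])
E
python3 - <<'E'
from h import *
p=r.camera_params('wrist');s=r.read_state();V=np.array(p['view']);R0=R.from_quat(s['eef_rot'])
c=-V[:3,:3].T@V[:3,3]; print('cam in tool',R0.inv().apply(c-s['ee_pos']),'look',R0.inv().apply(-V[2,:3]))
print(row([.487,.24,.25],down(np.arctan2(.143,.0143))))
E
```

```text
cam in tool [ 0.08373871  0.00065144 -0.16214547] look [-3.01165146e-01 -3.34801354e-04  9.53571939e-01]
[-3.8456e+01 -2.4149e+01 -2.7760e+00 -1.0000e-03  1.0000e-03  1.3450e+00]
```

>>> carry_out([
  [[-38.4, -24.1, -2.8, 0, 0, 1.345], [-38.4, -24.1, -2.8, 0, 0, 1.345], [-38.4, -24.1, -2.8, 0, 0, 1.345], [-38.4, -24.1, -2.8, 0, 0, 1.345], [-38.4, -24.1, -2.8, 0, 0, 1.345], [-38.4, -24.1, -2.8, 0, 0, 1.345], [-38.4, -24.1, -2.8, 0, 0, 1.345], [-38.4, -24.1, -2.8, 0, 0, 1.345], [-38.4, -24.1, -2.8, 0, 0, 1.345], [-38.4, -24.1, -2.8, 0, 0, 1.345], [-38.4, -24.1, -2.8, 0, 0, 1.345], [-38.4, -24.1, -2.8, 0, 0, 1.345], [-38.4, -24.1, -2.8, 0, 0, 1.345], [-38.4, -24.1, -2.8, 0, 0, 1.345], [-38.4, -24.1, -2.8, 0, 0, 1.345]],
], hand=-1)

```text
time: 1.4
ee_pos: [0.4858, 0.2422, 0.2503]
eef_rot: [0.741, 0.672, -0.0, -0.0]
ft_force: [-0.0, -0.2, 0.6]
width: 0.0873
grip_force: 0.0
```

Run:
```python
from h import *
s=r.read_state();print(s['time'],s['ee_pos'],s['joint_positions'],R.from_quat(s['eef_rot']).as_matrix()[:,0])
snap('wrist','w1.png')
```

```text
1.4 [0.48576018 0.24223642 0.25026055] [-0.85753118  0.13198246  0.34438903  1.65596528 -0.04597921  1.36206422
 -0.60344388] [9.69409039e-02 9.95290131e-01 1.28891566e-04]
```

View pics/w1.png

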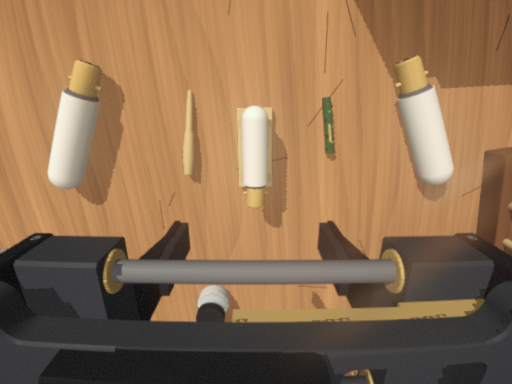

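The wrist view shows the lamp at (256,155), round end up at (256,107) and cap end at (256,206). The burnisher at (188,132) and the barrel at (328,125) are well clear on both sides.

```bash
cat >> h.py <<'E'
def lampmeas(fn,box):
    im=cv2.imread(f'pics/{fn}.png');P=np.load(f'pics/{fn}.npy',allow_pickle=True).item()
    hsv=cv2.cvtColor(im,cv2.COLOR_BGR2HSV);m=((hsv[...,1]<60)&(hsv[...,2]>140)).astype(np.uint8)
    mm=np.zeros_like(m);x0,y0,x1,y1=box;mm[y0:y1,x0:x1]=m[y0:y1,x0:x1]
    k,l,st,c=cv2.connectedComponentsWithStats(mm);i=1+st[1:,4].argmax()
    pts=np.argwhere(l==i)[:,::-1]; v=np.array([(y,*pts[pts[:,1]==y][:,0][[0,-1]]) for y in range(st[i,1],st[i,1]+st[i,3])],float)
    return P,st[i],c[i],v
E
python3 - <<'E'
from h import *
P,st,c,v=lampmeas('w1',(235,95,275,195));print(st,c)
n=len(v);mid=v[int(n*.3):int(n*.9)];print('width px',(mid[:,2]-mid[:,1]+1).mean())
f=np.polyfit(mid[:,0],(mid[:,1]+mid[:,2])/2,1)
A=[onz(P,(np.polyval(f,y),y),.046) for y in (120,185)];d=A[1]-A[0];print('axis pts',A,'az',np.arctan2(-d[1],-d[0]))
T=np.load('pics/t0.npy',allow_pickle=True).item();S=np.load('pics/s0.npy',allow_pickle=True).item()
# junction glass/cap and tip via top&wrist
for nm,w,t in(('centroid',c,(164.9,218.)),('tip',(256,v[0,0]),(143.5,218)),('glass end',(256,v[-1,0]+1),(185.5,218.))):
    print(nm,tri([ray(P,w),ray(T,t)]),onz(P,w,.046),onz(T,t,.046))
E
```

```text
[ 241  106   27   82 2004] [254.58483034 146.61227545]
width px 25.632653061224488
axis pts [array([0.49278703, 0.30812035, 0.046     ]), array([0.48535911, 0.21817534, 0.046     ])] az 1.4884004063120415
centroid [0.48965103 0.27278968 0.04551778] [0.48987152 0.27273856 0.046     ] [0.48934904 0.27281451 0.046     ]
tip [0.49545316 0.32680978 0.04496168] [0.49688446 0.32578766 0.046     ] [0.49382612 0.32758246 0.046     ]
glass end [0.48476154 0.21788248 0.05755997] [0.48617747 0.21359516 0.046     ] [0.48503898 0.22019686 0.046     ]
```

Run:
```python
from h import *
D=down(1.488)
print(row([.4905,.280,.14],D),row([.4905,.280,.027],D))
```

```text
[ 3.797e+00  1.110e-01  1.103e+01 -1.000e-03 -0.000e+00 -1.400e-02] [ 3.795e+00  1.170e-01  2.233e+01 -1.000e-03 -0.000e+00 -1.400e-02]
```

>>> carry_out([
  [[3.8, 0.1, 0, 0, 0, -0.014], [3.8, 0.1, 3.5, 0, 0, -0.014], [3.8, 0.1, 7, 0, 0, -0.014], [3.8, 0.1, 11, 0, 0, -0.014], [3.8, 0.1, 14, 0, 0, -0.014], [3.8, 0.1, 17, 0, 0, -0.014], [3.8, 0.1, 20, 0, 0, -0.014], [3.8, 0.1, 22.3, 0, 0, -0.014], [3.8, 0.1, 22.3, 0, 0, -0.014], [3.8, 0.1, 22.3, 0, 0, -0.014], [3.8, 0.1, 22.3, 0, 0, -0.014]],
], hand=-1)

```text
time: 2.37
ee_pos: [0.492, 0.2797, 0.029]
eef_rot: [0.736, 0.676, 0.001, 0.0]
ft_force: [0.3, -0.6, 0.6]
width: 0.0871
grip_force: 0.0
```

>>> carry_out([
  [[0, 0, 0, 0, 0, 0], [0, 0, 0, 0, 0, 0], [0, 0, 0, 0, 0, 0], [0, 0, 0, 0, 0, 0], [0, 0, 0, 0, 0, 0], [0, 0, 0, 0, 0, 0], [0, 0, 0, 0, 0, 0], [0, 0, 0, 0, 0, 0]],
], hand=1, squeeze=25)

```text
time: 3.03
ee_pos: [0.4915, 0.2786, 0.0275]
eef_rot: [0.737, 0.676, -0.0, -0.0]
ft_force: [-0.4, 0.9, -0.2]
width: 0.0417
grip_force: 0.0
```

>>> carry_out([
  [[0, 0, 0, 0, 0, 0], [0, 0, 0, 0, 0, 0], [0, 0, 0, 0, 0, 0], [0, 0, 0, 0, 0, 0], [0, 0, -1, 0, 0, 0], [0, 0, -4, 0, 0, 0], [0, 0, -8, 0, 0, 0], [0, 0, -12, 0, 0, 0], [0, 0, -16, 0, 0, 0], [0, 0, -20, 0, 0, 0], [0, 0, -22, 0, 0, 0], [0, 0, -22, 0, 0, 0]],
])

```text
time: 4.03
ee_pos: [0.494, 0.2794, 0.254]
eef_rot: [0.737, 0.676, 0.005, 0.001]
ft_force: [0.1, -0.3, 0.1]
width: 0.0353
grip_force: 25.0
```

Run:
```python
from h import *
T=np.load('pics/t0.npy',allow_pickle=True).item()
for n,uv,z in(('jar',(275,250),.06),('barrel',(162,181),.007),('burn',(162,258),.01),('hammerhead',(365,255),.01),('loupe',(358,175),.02),('section',(323,168),.02),('bar',(252,139),0),('block',(282,124),.03),('biglampA',(190,120),.03),('biglampB',(178,338),.03),('bigBcap',(122,310),.03)): print(n,onz(T,uv,z).round(3))
```

```text
jar [0.384 0.    0.06 ]
barrel [0.597 0.284 0.007]
burn [0.391 0.292 0.01 ]
hammerhead [ 0.355 -0.235  0.01 ]
loupe [ 0.568 -0.241  0.02 ]
section [ 0.594 -0.15   0.02 ]
bar [0.698 0.033 0.   ]
block [ 0.724 -0.051  0.03 ]
biglampA [0.756 0.197 0.03 ]
biglampB [0.19  0.257 0.03 ]
bigBcap [0.268 0.394 0.03 ]
```

```bash
cat >> h.py <<'E'
def horiz(az):
    x=np.array([0,0,1.]); z=np.array([np.cos(az),np.sin(az),0]); return R.from_matrix(np.c_[x,np.cross(z,x),z])
E
python3 - <<'E'
from h import *
print(row([.57,.16,.25],horiz(1.22)),r.read_state()['joint_positions'])
E
```

```text
[-11.238   8.608   0.391  -0.202   1.553   0.212] [-0.88489438  0.17949433  0.33287025  1.59662337 -0.0603628   1.36554696
 -0.63211305]
```

>>> carry_out([
  [[-11.2, 8.6, 0.4, -0.2, 1.553, 0.21], [-11.2, 8.6, 0.4, -0.2, 1.553, 0.21], [-11.2, 8.6, 0.4, -0.2, 1.553, 0.21], [-11.2, 8.6, 0.4, -0.2, 1.553, 0.21], [-11.2, 8.6, 0.4, -0.2, 1.553, 0.21], [-11.2, 8.6, 0.4, -0.2, 1.553, 0.21], [-11.2, 8.6, 0.4, -0.2, 1.553, 0.21], [-11.2, 8.6, 0.4, -0.2, 1.553, 0.21], [-11.2, 8.6, 0.4, -0.2, 1.553, 0.21], [-11.2, 8.6, 0.4, -0.2, 1.553, 0.21], [-11.2, 8.6, 0.4, -0.2, 1.553, 0.21], [-11.2, 8.6, 0.4, -0.2, 1.553, 0.21], [-11.2, 8.6, 0.4, -0.2, 1.553, 0.21], [-11.2, 8.6, 0.4, -0.2, 1.553, 0.21], [-11.2, 8.6, 0.4, -0.2, 1.553, 0.21], [-11.2, 8.6, 0.4, -0.2, 1.553, 0.21]],
])

```text
time: 5.37
ee_pos: [0.5662, 0.1605, 0.2304]
eef_rot: [0.648, 0.478, 0.476, -0.354]
ft_force: [0.1, 0.7, -3.1]
width: 0.0357
grip_force: 25.0
```

Run:
```python
from h import *
s=r.read_state();print(s['joint_positions'],R.from_quat(s['eef_rot']).as_matrix().round(3),s['time'])
print(row([.57,.16,.25],horiz(1.22)))
```

```text
[ 0.72165726  0.39026918 -0.54314839  1.99856516 -1.2520854   1.17024044
  0.69254179] [[ 0.091  0.956  0.28 ]
 [ 0.283 -0.294  0.913]
 [ 0.955 -0.004 -0.297]] 5.3667
[ 1.888  0.373 -0.518 -0.053  0.302  0.004]
```

>>> carry_out([
  [[0, 0, 0, 0.1, 0, 0], [0, 0, 0, 0.2, 0, 0], [0, 0, 0, 0.3, 0, 0], [0, 0, 0, 0.4, 0, 0], [0, 0, 0, 0.5, 0, 0], [0, 0, 0, 0.6, 0, 0], [0, 0, 0, 0.7, 0, 0], [0, 0, 0, 0.8, 0, 0], [0, 0, 0, 0.88, 0, 0], [0, 0, 0, 0.88, 0, 0], [0, 0, 0, 0.88, 0, 0]],
])

```text
time: 6.28
ee_pos: [0.5663, 0.1617, 0.2289]
eef_rot: [0.436, 0.634, 0.226, -0.597]
ft_force: [0.1, 0.9, -1.8]
width: 0.0354
grip_force: 25.0
```

Run:
```python
from h import *
s=r.read_state();print(s['joint_positions'],R.from_quat(s['eef_rot']).as_matrix().round(3),s['time'])
print(row([.52,.15,.25],horiz(2.1)))
```

```text
[ 0.38855586  0.94819212 -0.5016029   1.18552993 -0.72518991  1.89796135
  0.32841101] [[ 0.092  0.824 -0.56 ]
 [ 0.283  0.517  0.808]
 [ 0.955 -0.233 -0.186]] 6.2833
[ 1.251 -4.912  1.256 -0.054  0.195 -0.232]
```

>>> carry_out([
  [[0.6, -2.4, 0.6, -0.025, 0.1, -0.12], [1.2, -4.9, 1.2, -0.054, 0.195, -0.232], [1.2, -4.9, 1.2, -0.054, 0.195, -0.232], [1.2, -4.9, 1.2, -0.054, 0.195, -0.232], [1.2, -4.9, 1.2, -0.054, 0.195, -0.232], [1.2, -4.9, 1.2, -0.054, 0.195, -0.232]],
])

```text
time: 6.78
ee_pos: [0.5208, 0.1485, 0.2515]
eef_rot: [0.353, 0.614, 0.352, -0.612]
ft_force: [0.1, -0.2, -1.3]
width: 0.0352
grip_force: 25.0
```

Run:
```python
from h import *
s=r.read_state();print(s['joint_positions'],R.from_quat(s['eef_rot']).as_matrix().round(3),s['time'])
print(row([.52,.15,.25],horiz(2.1)))
print(row([.52,.15,.114],horiz(2.1)))
```

```text
[ 0.53879162  0.92180895 -0.58563314  1.38780326 -0.81282946  1.87170291
  0.60666216] [[-0.002  0.864 -0.504]
 [ 0.002  0.504  0.864]
 [ 1.     0.001 -0.003]] 6.7833
[-0.153  0.008  0.164  0.001  0.003  0.001]
[-1.3753e+01 -4.0000e-03  2.0800e-01  1.0000e-03  3.0000e-03  1.0000e-03]
```

>>> carry_out([
  [[-2, 0, 0, 0, 0, 0], [-5, 0, 0, 0, 0, 0], [-8, 0, 0, 0, 0, 0], [-11, 0, 0, 0, 0, 0], [-13, 0, 0, 0, 0, 0], [-14.5, 0, 0.2, 0, 0, 0], [-14.9, 0, 0.2, 0, 0, 0], [-14.9, 0, 0.2, 0, 0, 0], [-14.9, 0, 0.2, 0, 0, 0]],
])

```text
time: 7.53
ee_pos: [0.52, 0.1507, 0.1033]
eef_rot: [0.351, 0.614, 0.352, -0.613]
ft_force: [0.5, 0.6, -0.4]
width: 0.0353
grip_force: 25.0
```

Run:
```python
from h import *
s=r.read_state();print(s['joint_positions'],R.from_quat(s['eef_rot']).as_matrix().round(3),s['ee_pos'],s['ft_force'])
b,_=snap('top','t2.png');a,p=snap('scene','s2.png')
u=proj(p,s['ee_pos']).astype(int);print(u)
x,y=np.clip(u,[80,60],[430,320])
cv2.imwrite('pics/crop2.png',cv2.resize(a[y-60:y+60,x-80:x+80],(800,600),interpolation=cv2.INTER_CUBIC)[...,::-1])
```

```text
[ 0.49200734  1.14321764 -0.52035571  1.33823927 -0.70078619  1.79656856
  0.76490732] [[-0.003  0.863 -0.505]
 [-0.     0.505  0.863]
 [ 1.     0.003 -0.001]] [0.52004432 0.15066355 0.10325627] [ 0.5147999   0.62045959 -0.43694979]
[279 163]
```

View pics/crop2.png

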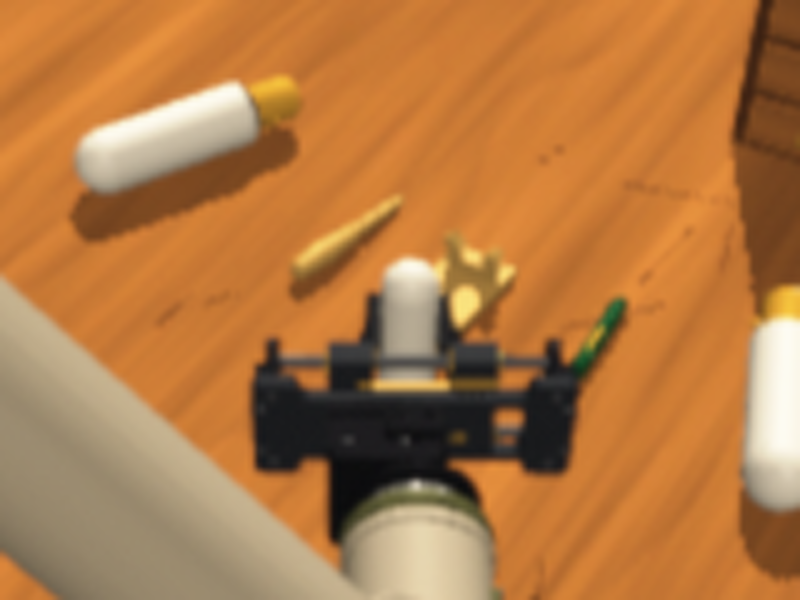

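The crop shows the lamp held upright, round end up at (410,265), clear of the rest and the barrel. Lowering to contact.

>>> carry_out([
  [[-0.3, 0, 0, 0, 0, 0], [-0.6, 0, 0, 0, 0, 0], [-0.8, 0, 0, 0, 0, 0], [-0.9, 0, 0, 0, 0, 0], [-0.9, 0, 0, 0, 0, 0]],
])

```text
time: 8.05
ee_pos: [0.5193, 0.1504, 0.0927]
eef_rot: [0.352, 0.613, 0.352, -0.613]
ft_force: [-0.2, 0.3, -1.5]
width: 0.0354
grip_force: 25.0
```

>>> carry_out([
  [[-0.1, 0, 0, 0, 0, 0], [-0.15, 0, 0, 0, 0, 0], [-0.2, 0, 0, 0, 0, 0], [-0.2, 0, 0, 0, 0, 0]],
])

```text
time: 8.38
ee_pos: [0.5194, 0.1506, 0.0922]
eef_rot: [-0.351, -0.613, -0.353, 0.613]
ft_force: [-0.5, -1.0, 5.1]
width: 0.0351
grip_force: 25.0
```

>>> carry_out([
  [[0.1, 0, 0, 0, 0, 0], [0.1, 0, 0, 0, 0, 0], [0.1, 0, 0, 0, 0, 0]],
], squeeze=3)

```text
time: 8.63
ee_pos: [0.5194, 0.1504, 0.0921]
eef_rot: [0.351, 0.614, 0.352, -0.613]
ft_force: [0.1, -0.3, 1.3]
width: 0.0357
grip_force: 3.0
```

>>> carry_out([
  [[0, 0, 0, 0, 0, 0], [0, 0, 0, 0, 0, 0], [0, 0, 0, 0, 0, 0], [0, 0, 0, 0, 0, 0], [0, 0, 0, 0, 0, 0], [0, 0, 0, 0, 0, 0], [0, 0, 0, 0, 0, 0]],
], hand=-1)

```text
time: 9.22
ee_pos: [0.5194, 0.1504, 0.092]
eef_rot: [0.352, 0.614, 0.352, -0.613]
ft_force: [0.4, -1.0, -0.4]
width: 0.0748
grip_force: 0.0
```

Run:
```python
from h import *
s=r.read_state();print(s['ft_force'],s['width'],s['grip_force'])
b,p1=snap('top','t3.png');a,p=snap('scene','s3.png')
X=s['ee_pos']-.019*R.from_quat(s['eef_rot']).as_matrix()[:,2];print(X)
f=lambda im,p:(lambda u:cv2.resize(im[u[1]-45:u[1]+45,u[0]-30:u[0]+30],(400,600),interpolation=cv2.INTER_CUBIC))(proj(p,X).astype(int))
cv2.imwrite('pics/crop3.png',np.hstack([f(b,p1),f(a,p)])[...,::-1]);print(proj(p1,X),proj(p,X))
```

```text
[ 0.43529578 -1.01439273 -0.38009876] 0.07478016526776791 0.0
[0.52896146 0.13401126 0.09198504]
[216.50310574 194.83260846] [279.53304845 170.24379143]
```

View pics/crop3.png

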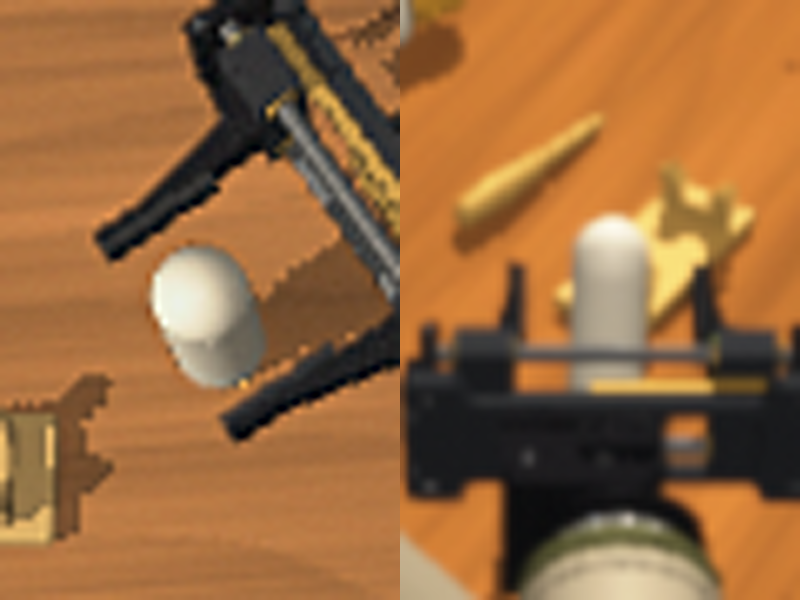

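Lamp stands free (left panel at about (205,300)). Now I'll back straight out and lift.

>>> carry_out([
  [[0, 0, 0, 0, 0, 0], [0, 0, -1, 0, 0, 0], [0, 0, -3, 0, 0, 0], [0, 0, -6, 0, 0, 0], [0, 0, -9, 0, 0, 0], [0, 0, -12, 0, 0, 0], [2, 0, -13, 0, 0, 0], [6, 0, -13, 0, 0, 0], [10, 0, -13, 0, 0, 0], [14, 0, -13, 0, 0, 0], [18, 0, -13, 0, 0, 0], [20, 0, -13, 0, 0, 0]],
])

```text
time: 10.32
ee_pos: [0.5852, 0.0371, 0.2972]
eef_rot: [0.351, 0.615, 0.353, -0.611]
ft_force: [1.1, -0.2, 0.8]
width: 0.0865
grip_force: 0.0
```

Run:
```python
from h import *
s=r.read_state();print(s['joint_positions'],s['ee_pos'])
D=down(1.31);m=np.array([.507,-.150,0]);x=D.as_matrix()[:,0]
print(row(m-.022*x+[0,0,.25],D))
print(row(m-.022*x+[0,0,.15],D))
```

```text
[ 0.64823363  1.0821535  -0.74784973  1.03679292 -0.704732    2.05141544
  0.37467909] [0.58521169 0.03711756 0.29716166]
[ -4.664 -17.772 -13.756  -0.611  -1.48    0.622]
[-14.663 -17.828 -13.722  -0.611  -1.48    0.622]
```

>>> carry_out([
  [[0, -2, -2, -0.06, -0.15, 0.06], [0, -4, -3, -0.13, -0.3, 0.13], [-1, -6, -5, -0.17, -0.42, 0.17], [-2, -8, -7, -0.22, -0.53, 0.22], [-3, -10, -9, -0.26, -0.63, 0.26], [-4.7, -17.8, -13.8, -0.611, -1.48, 0.622], [-4.7, -17.8, -13.8, -0.611, -1.48, 0.622], [-4.7, -17.8, -13.8, -0.611, -1.48, 0.622], [-4.7, -17.8, -13.8, -0.611, -1.48, 0.622], [-4.7, -17.8, -13.8, -0.611, -1.48, 0.622], [-4.7, -17.8, -13.8, -0.611, -1.48, 0.622], [-4.7, -17.8, -13.8, -0.611, -1.48, 0.622], [-4.7, -17.8, -13.8, -0.611, -1.48, 0.622], [-4.7, -17.8, -13.8, -0.611, -1.48, 0.622], [-4.7, -17.8, -13.8, -0.611, -1.48, 0.622], [-4.7, -17.8, -13.8, -0.611, -1.48, 0.622], [-4.7, -17.8, -13.8, -0.611, -1.48, 0.622]],
])

```text
time: 11.73
ee_pos: [0.5006, -0.1719, 0.2449]
eef_rot: [0.793, 0.609, -0.002, -0.003]
ft_force: [-0.7, 0.1, -0.6]
width: 0.0869
grip_force: 0.0
```

Run:
```python
from h import *
s=r.read_state();print(s['joint_positions'],s['ee_pos'],R.from_quat(s['eef_rot']).as_matrix()[:,[0,2]].T.round(3))
snap('wrist','w4.png');p=r.camera_params('wrist');print(proj(p,[.507,-.15,.08]))
D=down(1.31);m=np.array([.507,-.150,0]);x=D.as_matrix()[:,0]
print(row(m-.022*x+[0,0,.25],D))
print(row(m-.022*x+[0,0,.145],D))
```

```text
[ 0.70835229  0.15094976 -0.51009857  1.65170551  0.07354909  1.36553686
 -0.07302979] [ 0.50056815 -0.17189551  0.24485126] [[ 0.258  0.966  0.001]
 [-0.007  0.003 -1.   ]]
[255.20547166 157.45431356]
[ 0.126  0.046 -0.551 -0.008 -0.001 -0.001]
[ 1.130e-01  1.250e-01  9.949e+00 -8.000e-03 -1.000e-03 -1.000e-03]
```

Descend to see the slots at close range.

>>> carry_out([
  [[0, 0, 3, 0, 0, 0], [0, 0, 6, 0, 0, 0], [0, 0, 8.5, 0, 0, 0], [0, 0, 10, -0.008, 0, 0], [0, 0, 10, -0.008, 0, 0], [0, 0, 10, -0.008, 0, 0], [0, 0, 10, -0.008, 0, 0]],
])

```text
time: 12.37
ee_pos: [0.5008, -0.1716, 0.1458]
eef_rot: [0.793, 0.609, 0.001, 0.001]
ft_force: [0.1, 1.7, 0.1]
width: 0.0868
grip_force: 0.0
```

Run:
```python
from h import *
a,p=snap('wrist','w5.png');u=proj(p,[.507,-.15,.08]);print(u,r.read_state()['ee_pos'])
x,y=u.astype(int);b=cv2.imread('pics/w4.png');p4=np.load('pics/w4.npy',allow_pickle=True).item();X,Y=proj(p4,[.507,-.15,.08]).astype(int)
cv2.imwrite('pics/crop5.png',np.hstack([cv2.resize(a[y-50:y+50,x-50:x+50,::-1],(600,600),interpolation=cv2.INTER_CUBIC),cv2.resize(b[Y-75:Y+75,X-25:X+25],(200,600))]));print(X,Y)
```

```text
[254.2944087  178.65018883] [ 0.50102079 -0.17150989  0.14613554]
255 157
```

View pics/crop5.png

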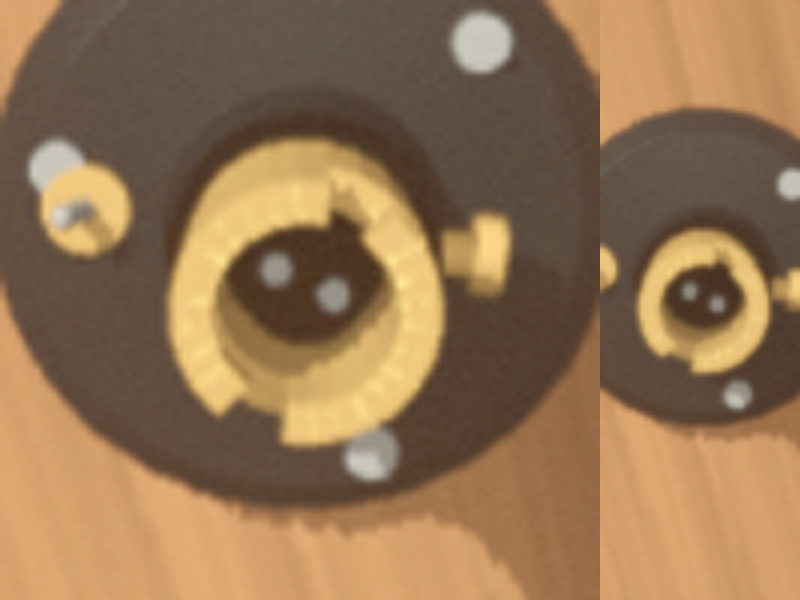

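Run:
```python
from h import *
from scipy.optimize import least_squares
for fn in('w5','w4'):
    im=cv2.imread(f'pics/{fn}.png');p=np.load(f'pics/{fn}.npy',allow_pickle=True).item()
    hsv=cv2.cvtColor(im,cv2.COLOR_BGR2HSV); m=(hsv[...,1]>110)&(hsv[...,2]>150)&(hsv[...,0]>15)&(hsv[...,0]<32)
    V=np.array(p['view']);cam=-V[:3,:3].T@V[:3,3]
    c=np.array([.507,-.15]); th=np.radians(np.arange(0,360,2))
    def samp(c,r,t,M=m.astype(np.float32)):
        q=proj(p,[c[0]+r*np.cos(t),c[1]+r*np.sin(t),.08]); return cv2.getRectSubPix(M,(1,1),tuple(map(float,q)))[0,0]
    base=np.arctan2(*(cam[:2]-c)[::-1])
    for it in range(3):
        pts=[]
        for t in th:
            dd=np.cos(t-base)
            rs=np.arange(.017,.0245,.00025)
            if dd<-.0: # far from cam? true rim edge on side away from camera
                v=[samp(c,r_,t) for r_ in rs]; k=[i for i in range(1,len(v)) if v[i-1]>=.5>v[i]]
                if k and v[0]>.5: pts.append((c[0]+rs[k[0]]*np.cos(t),c[1]+rs[k[0]]*np.sin(t)))
        pts=np.array(pts)
        f=least_squares(lambda q:np.hypot(*(pts-q[:2]).T)-q[2],[*c,.02],loss='soft_l1',f_scale=.0005);c=f.x[:2]
    print(fn,'centre',f.x.round(4),len(pts),'camdir',np.degrees(base).round(),'rms',np.sqrt(np.mean(f.fun**2)))
    g=cv2.cvtColor(im,cv2.COLOR_BGR2GRAY).astype(np.float32)
    for r_ in(.0155,.017,.0185):
        s=''.join('#' if samp(c,r_,t)>.5 else '.' for t in np.radians(np.arange(0,360,3))); print(r_,s)
```

```text
w5 centre [ 0.5068 -0.1512  0.0206] 77 camdir 76.0 rms 0.0003728607784383482
0.0155 #.#############......###################################################################################################
0.017 #########################################################################........#######################################
0.0185 #########################################################################.........######################################
w4 centre [ 0.507  -0.151   0.0207] 88 camdir 75.0 rms 0.0011984300300892097
0.0155 ##################..####################################################################################################
0.017 #############################################################################.##########################################
0.0185 #########################################################################.........######################################
```

Run:
```python
from h import *
p5=np.load('pics/w5.npy',allow_pickle=True).item()
for z in(.05,.06,.07):
    k=onz(p5,(283.2,170.5),z)-[.507,-.151,0];print('screw',z,k.round(3),np.degrees(np.arctan2(k[1],k[0])).round(1))
# standing lamp from top+scene views (t3,s3): white blob top
t,pt=cv2.imread('pics/t3.png'),np.load('pics/t3.npy',allow_pickle=True).item()
D=down(np.radians(78));x=D.as_matrix()[:,0];l=np.array([.529,.134,0])
print(row(l-.03*x+[0,0,.27],D))
```

```text
screw 0.05 [ 0.028 -0.006  0.05 ] -12.5
screw 0.06 [ 0.027 -0.004  0.06 ] -7.5
screw 0.07 [ 0.027 -0.001  0.07 ] -2.2
[ 2.7241e+01 -4.9740e+00 -1.2411e+01  4.0000e-03  0.0000e+00 -5.1000e-02]
```

>>> carry_out([
  [[0, 0, -4, 0, 0, 0], [0, 0, -8, 0, 0, 0], [4, -1, -12, 0, 0, -0.05], [8, -2, -12.4, 0, 0, -0.05], [12, -3, -12.4, 0, 0, -0.05], [16, -4, -12.4, 0, 0, -0.05], [20, -5, -12.4, 0, 0, -0.05], [24, -5, -12.4, 0, 0, -0.05], [27.2, -5, -12.4, 0, 0, -0.05], [27.2, -5, -12.4, 0, 0, -0.05], [27.2, -5, -12.4, 0, 0, -0.05], [27.2, -5, -12.4, 0, 0, -0.05]],
])

```text
time: 13.42
ee_pos: [0.5219, 0.1047, 0.2694]
eef_rot: [0.777, 0.629, 0.001, 0.001]
ft_force: [-0.2, 0.2, -0.5]
width: 0.087
grip_force: 0.0
```

Run:
```python
from h import *
s=r.read_state();print(s['ee_pos'],R.from_quat(s['eef_rot']).as_matrix()[:,[0,2]].T.round(3))
a,p=snap('wrist','w6.png');t,pt=snap('top','t6.png')
for z in(0.01,.122,.14):print(proj(p,[.529,.134,z]),proj(pt,[.529,.134,z]))
u=proj(p,[.529,.134,.1]).astype(int);v=proj(pt,[.529,.134,.1]).astype(int)
f=lambda im,u,h:cv2.resize(im[max(u[1]-h,0):u[1]+h,u[0]-h:u[0]+h],(400,400),interpolation=cv2.INTER_CUBIC)
cv2.imwrite('pics/crop6.png',np.hstack([f(a,u,80),f(t,v,40)])[...,::-1]);print(u,v)
```

```text
[0.52187636 0.10467124 0.26936301] [[ 0.208  0.978 -0.001]
 [ 0.003 -0.001 -1.   ]]
[253.6758031  141.74837974] [219.06515182 201.17361321]
[254.13358727 154.04567188] [215.47516338 192.25398409]
[254.23825718 156.85950267] [214.82932494 190.64899357]
[254 151] [216 194]
```

View pics/crop6.png

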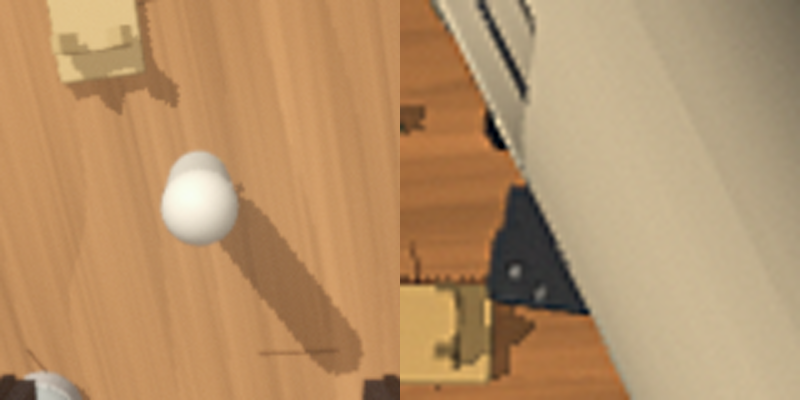

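The standing lamp's round top is at crop (200,207), matching the projected (0.529, 0.134). The pin's shadow at (240,188) fits a pin azimuth of about 30°. I'll descend and regrasp.

Run:
```python
from h import *
D=down(np.radians(78));print(row([.529,.134,.091],D))
```

```text
[ 3.1530e+00  4.0000e-03  1.7804e+01  3.0000e-03  1.0000e-03 -3.0000e-03]
```

>>> carry_out([
  [[3.1, 0, 0, 0, 0, 0], [3.1, 0, 3, 0, 0, 0], [3.1, 0, 6, 0, 0, 0], [3.1, 0, 9, 0, 0, 0], [3.1, 0, 12, 0, 0, 0], [3.1, 0, 15, 0, 0, 0], [3.1, 0, 17.8, 0, 0, 0], [3.1, 0, 17.8, 0, 0, 0], [3.1, 0, 17.8, 0, 0, 0]],
])

```text
time: 14.27
ee_pos: [0.528, 0.1338, 0.0904]
eef_rot: [0.778, 0.629, -0.001, 0.001]
ft_force: [-0.6, 0.7, 1.4]
width: 0.0868
grip_force: 0.0
```

>>> carry_out([
  [[0.0031, 0, 0, 0, 0, 0], [0, 0, 0, 0, 0, 0], [0, 0, 0, 0, 0, 0], [0, 0, 0, 0, 0, 0], [0, 0, 0, 0, 0, 0], [0, 0, 0, 0, 0, 0], [0, 0, 0, 0, 0, 0], [0, 0, 0, 0, 0, 0], [0, 0, 0, 0, 0, 0], [0, 0, 0, 0, 0, 0], [0, 0, 0, 0, 0, 0], [0, 0, 0, 0, 0, 0]],
], hand=1, squeeze=35)

```text
time: 15.27
ee_pos: [0.5283, 0.1352, 0.0905]
eef_rot: [0.777, 0.629, 0.0, 0.001]
ft_force: [-0.0, 0.4, -1.6]
width: 0.0352
grip_force: 35.0
```

Run:
```python
from h import *
s=r.read_state();print(s['ee_pos'],s['width'],s['grip_force'],s['joint_positions'])
D=down(np.radians(98.3))
print(row([.507,-.151,.25],D)); print(row([.507,-.151,.091+.086],D))
```

```text
[0.52830073 0.13522133 0.09052968] 0.035249773956915184 34.99523890670389 [ 0.28494481  0.36367937 -0.72888127  1.79715412  0.27370836  1.08235855
 -0.75090221]
[-2.8450e+01  3.9100e+00 -1.5918e+01  2.0000e-03  1.0000e-03 -3.5500e-01]
[-2.8445e+01  3.8940e+00 -8.6180e+00  2.0000e-03  1.0000e-03 -3.5500e-01]
```

>>> carry_out([
  [[0, 0, -2, 0, 0, 0], [0, 0, -6, 0, 0, 0], [0, 0, -10, 0, 0, 0], [-2, 0, -13, 0, 0, -0.05], [-6, 0.5, -13, 0, 0, -0.1], [-10, 1, -13, 0, 0, -0.2], [-14, 2, -13, 0, 0, -0.25], [-18, 2.5, -13, 0, 0, -0.3], [-22, 3, -13, 0, 0, -0.35], [-26, 3.7, -13, 0, 0, -0.355], [-28.4, 3.9, -13, 0, 0, -0.355], [-28.4, 3.9, -13, 0, 0, -0.355], [-28.4, 3.9, -13, 0, 0, -0.355], [-28.4, 3.9, -13, 0, 0, -0.355]],
])

```text
time: 16.43
ee_pos: [0.5072, -0.1494, 0.2208]
eef_rot: [0.654, 0.757, 0.0, 0.001]
ft_force: [0.3, 0.6, -0.7]
width: 0.0352
grip_force: 35.0
```

Run:
```python
from h import *
s=r.read_state();print(s['ee_pos'],s['ft_force'],s['torque'],s['joint_positions'])
D=down(np.radians(98.3));x=D.as_matrix()[:,0]
print(row(np.array([.507,-.151,.180])+.001*x,D))
a,p=snap('scene','s7.png');t,pt=snap('top','t7.png')
u=proj(p,[.507,-.151,.1]).astype(int)
w,pw=snap('wrist','w7.png')
f=lambda im,u,h:cv2.resize(im[max(u[1]-h,0):u[1]+h,max(u[0]-h,0):u[0]+h],(400,400),interpolation=cv2.INTER_CUBIC)
cv2.imwrite('pics/crop7.png',np.hstack([f(a,u,40),cv2.resize(w,(400,400))])[...,::-1])
print(u,[proj(p,[.507,-.151,z]) for z in(.08,.12)])
```

```text
[ 0.50718916 -0.14939364  0.22076058] [ 0.33082973  0.61488987 -0.73284801] [-0.01912184  0.08153916 -0.01857967] [ 0.75202924  0.16837987 -0.60939344  1.69265397  0.09965846  1.30972368
  0.26993161]
[-5.300e-02 -4.900e-02  4.076e+00  2.000e-03  1.000e-03  1.000e-03]
[221 226] [array([221.91647158, 231.18800559]), array([220.64618904, 221.93263116])]
```

View pics/crop7.png

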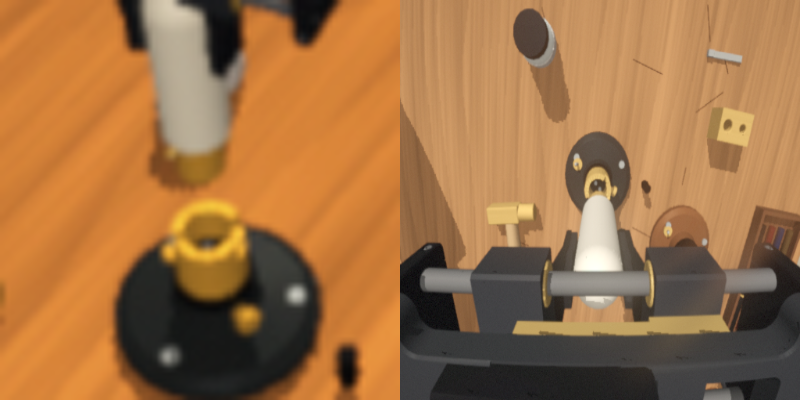

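The lamp hangs straight over the mouth (cap bottom at (197,180), sleeve mouth at (208,235)). I'll lower it in.

>>> carry_out([
  [[0, 0, 2, 0, 0, 0], [0, 0, 3.5, 0, 0, 0], [0, 0, 4.5, 0, 0, 0], [0, 0, 5, 0, 0, 0], [0, 0, 5.3, 0, 0, 0], [0, 0, 5.6, 0, 0, 0], [0, 0, 5.8, 0, 0, 0], [0, 0, 5.8, 0, 0, 0]],
])

```text
time: 17.25
ee_pos: [0.5073, -0.1506, 0.163]
eef_rot: [0.654, 0.757, 0.0, 0.001]
ft_force: [0.0, -0.1, -1.9]
width: 0.035
grip_force: 35.0
```

Run:
```python
from h import *
s=r.read_state();print(s['ee_pos'],s['ft_force'],s['torque'])
```

```text
[ 0.50733852 -0.15061443  0.16296564] [ 0.02194789 -0.05691443 -1.85191391] [-0.13779056  0.10225563  0.02731786]
```

>>> carry_out([
  [[0, 0, 0.4, 0, 0, 0], [0, 0, 0.8, 0, 0, 0], [0, 0, 1.0, 0, 0, 0], [0, 0, 1.2, 0, 0, 0], [0, 0, 1.4, 0, 0, 0], [0, 0, 1.5, 0, 0, 0], [0, 0, 1.6, 0, 0, 0], [0, 0, 1.6, 0, 0, 0]],
])

```text
time: 17.92
ee_pos: [0.5074, -0.1507, 0.1471]
eef_rot: [0.654, 0.757, 0.0, 0.001]
ft_force: [-1.1, 0.6, 3.7]
width: 0.0352
grip_force: 35.0
```

Run:
```python
from h import *
s=r.read_state();print(s['ee_pos'],s['ft_force'],s['torque'])
```

```text
[ 0.50739818 -0.15066931  0.14706649] [-1.07043098  0.58358164  3.74376336] [-0.10041986  0.43703752  0.10692279]
```

>>> carry_out([
  [[0, 0, 0.2, 0, 0, 0], [0, 0, 0.35, 0, 0, 0], [0, 0, 0.5, 0, 0, 0], [0, 0, 0.65, 0, 0, 0], [0, 0, 0.65, 0, 0, 0], [0, 0, 0.65, 0, 0, 0]],
])

```text
time: 18.42
ee_pos: [0.5075, -0.1507, 0.141]
eef_rot: [0.654, 0.757, 0.0, 0.002]
ft_force: [-2.8, 0.5, 8.7]
width: 0.0352
grip_force: 35.0
```

Run:
```python
from h import *
s=r.read_state();print(s['ee_pos'],s['ft_force'],s['torque'],s['joint_positions'])
```

```text
[ 0.50754718 -0.15073636  0.14097572] [-2.79195571  0.51766028  8.65649554] [-0.11230941  0.92384286 -0.00855118] [ 0.73694573  0.23795763 -0.60220935  1.79384232  0.14807626  1.15162317
  0.23295382]
```

>>> carry_out([
  [[0, -0.05, 0.05, 0, 0, 0.1], [0, -0.05, 0.05, 0, 0, 0.2], [0, -0.05, 0.05, 0, 0, 0.3], [0, -0.05, 0.05, 0, 0, 0.4]],
])

```text
time: 18.75
ee_pos: [0.5078, -0.1508, 0.1409]
eef_rot: [0.793, 0.61, 0.001, 0.002]
ft_force: [-1.0, 0.8, 9.8]
width: 0.0352
grip_force: 35.0
```

Run:
```python
from h import *
s=r.read_state();print(s['ee_pos'],s['ft_force'],s['torque'],np.degrees(np.arctan2(*R.from_quat(s['eef_rot']).as_matrix()[[1,0],0])))
```

```text
[ 0.50775894 -0.15083121  0.14093965] [-1.00136359  0.82157016  9.84077107] [-0.01046485  0.33709673  0.04129225] 75.12398764303954
```

>>> carry_out([
  [[0, 0, 0, 0, 0, 0.1], [0, 0, 0, 0, 0, 0.2], [0, 0, 0, 0, 0, 0.3], [0, 0, 0, 0, 0, 0.37], [0, 0, 0, 0, 0, 0.41], [0, 0, 0, 0, 0, 0.43], [0, 0, 0, 0, 0, 0.43]],
])

```text
time: 19.33
ee_pos: [0.508, -0.151, 0.1411]
eef_rot: [0.904, 0.428, 0.002, 0.002]
ft_force: [1.1, -0.4, 8.8]
width: 0.035
grip_force: 35.0
```

Run:
```python
from h import *
s=r.read_state();print(s['ee_pos'],s['ft_force'],s['torque'],np.degrees(np.arctan2(*R.from_quat(s['eef_rot']).as_matrix()[[1,0],0])))
```

```text
[ 0.50799773 -0.15096448  0.1411016 ] [ 1.05544793 -0.40715138  8.8461583 ] [-0.19725405  0.1572173   0.04634712] 50.686585795341145
```

>>> carry_out([
  [[0, 0, 0, 0, 0, 0.03], [0, 0, 0, 0, 0, 0.06], [0, 0, 0, 0, 0, 0.06]],
])

```text
time: 19.58
ee_pos: [0.508, -0.151, 0.1411]
eef_rot: [0.916, 0.401, 0.002, 0.002]
ft_force: [0.0, -0.5, 9.3]
width: 0.0352
grip_force: 35.0
```

Run:
```python
from h import *
s=r.read_state();print(s['ee_pos'],s['ft_force'],s['torque'],np.degrees(np.arctan2(*R.from_quat(s['eef_rot']).as_matrix()[[1,0],0])))
```

```text
[ 0.50801224 -0.15095506  0.14108985] [ 0.01876971 -0.48038165  9.25960005] [-0.20451203  0.16723773 -0.00067485] 47.22018650769538
```

>>> carry_out([
  [[0, 0, 0, 0, 0, 0.03], [0, 0, 0, 0, 0, 0.06], [0, 0, 0, 0, 0, 0.06]],
])

```text
time: 19.83
ee_pos: [0.5081, -0.1509, 0.1411]
eef_rot: [0.928, 0.373, 0.002, 0.002]
ft_force: [0.4, -1.4, 9.0]
width: 0.0351
grip_force: 35.0
```

Run:
```python
from h import *
s=r.read_state();print(s['ee_pos'],s['ft_force'],s['torque'],np.degrees(np.arctan2(*R.from_quat(s['eef_rot']).as_matrix()[[1,0],0])))
```

```text
[ 0.5080616  -0.15091497  0.14108679] [ 0.43880911 -1.38570695  8.96370444] [-0.20165134  0.11301967  0.20383044] 43.80712677219778
```

The stop is felt (torque +0.2 Nm). I'll back off slightly and let it rise into the notches, still held.

>>> carry_out([
  [[0, 0, 0, 0, 0, -0.06], [0, 0, -0.15, 0, 0, -0.06], [0, 0, -0.3, 0, 0, -0.06], [0, 0, -0.4, 0, 0, -0.06], [0, 0, -0.4, 0, 0, -0.06], [0, 0, -0.4, 0, 0, -0.06]],
])

```text
time: 20.33
ee_pos: [0.5079, -0.151, 0.1448]
eef_rot: [0.916, 0.401, 0.002, 0.002]
ft_force: [1.2, -0.0, 5.6]
width: 0.0352
grip_force: 35.0
```

Run:
```python
from h import *
s=r.read_state();print(s['ee_pos'],s['ft_force'],s['torque'],np.degrees(np.arctan2(*R.from_quat(s['eef_rot']).as_matrix()[[1,0],0])))
```

```text
[ 0.50785877 -0.15097612  0.14478502] [ 1.2226617  -0.03259202  5.62051338] [-0.23535582 -0.08285471 -0.00643204] 47.33038939089385
```

>>> carry_out([
  [[0, 0, -0.07, 0, 0, 0], [0, 0, -0.07, 0, 0, 0], [0, 0, -0.07, 0, 0, 0]],
], squeeze=3)

```text
time: 20.58
ee_pos: [0.5072, -0.1508, 0.1447]
eef_rot: [0.916, 0.401, 0.001, 0.001]
ft_force: [2.0, -1.0, 2.1]
width: 0.0356
grip_force: 3.0
```

>>> carry_out([
  [[0, 0, 0, 0, 0, 0], [0, 0, 0, 0, 0, 0], [0, 0, 0, 0, 0, 0], [0, 0, 0, 0, 0, 0], [0, 0, 0, 0, 0, 0], [0, 0, 0, 0, 0, 0], [0, 0, 0, 0, 0, 0], [0, 0, 0, 0, 0, 0], [0, 0, -3, 0, 0, 0], [0, 0, -6, 0, 0, 0], [0, 0, -9, 0, 0, 0], [-3, 0, -12, 0, 0, 0], [-7, 0, -12, 0, 0, 0], [-7, 0, -12, 0, 0, 0], [-7, 0, -12, 0, 0, 0]],
], hand=-1)

```text
time: 21.83
ee_pos: [0.4579, -0.2041, 0.2649]
eef_rot: [0.917, 0.399, 0.001, 0.002]
ft_force: [0.3, 0.2, -0.4]
width: 0.0871
grip_force: 0.0
```

Run:
```python
from h import *
s=r.read_state();print(s['ee_pos'],s['time'])
a,p=snap('scene','s8.png');w,pw=snap('wrist','w8.png');t,pt=snap('top','t8.png')
# sphere centre if locked: pins at .075 -> z = .075+.102
X=[.507,-.151,.177];print([proj(q,X) for q in(p,pw,pt)])
for im,q in((w,pw),(a,p),(t,pt)):
    u=proj(q,X).astype(int);hsv=cv2.cvtColor(im,cv2.COLOR_RGB2HSV);m=((hsv[...,1]<60)&(hsv[...,2]>140)).astype(np.uint8)
    k,l,st,c=cv2.connectedComponentsWithStats(m);i=l[u[1],u[0]];print(st[i],c[i])
f=lambda im,u,h:cv2.resize(im[max(u[1]-h,0):u[1]+h,max(u[0]-h,0):u[0]+h],(400,400),interpolation=cv2.INTER_CUBIC)
cv2.imwrite('pics/crop8.png',np.hstack([f(a,proj(p,[.507,-.151,.1]).astype(int),40),cv2.resize(w,(400,400))])[...,::-1])
```

```text
[ 0.45789188 -0.20414214  0.26489592] 21.8333
[array([218.69317011, 207.70818679]), array([254.541143  , 120.94967105]), array([337.97247771, 186.56296363])]
[ 235  100   40   41 1294] [254.5301391  120.25270479]
[213 193  16  41 467] [220.44111349 213.13276231]
[326 179  20  22 288] [335.40277778 189.89930556]
```

View pics/crop8.png

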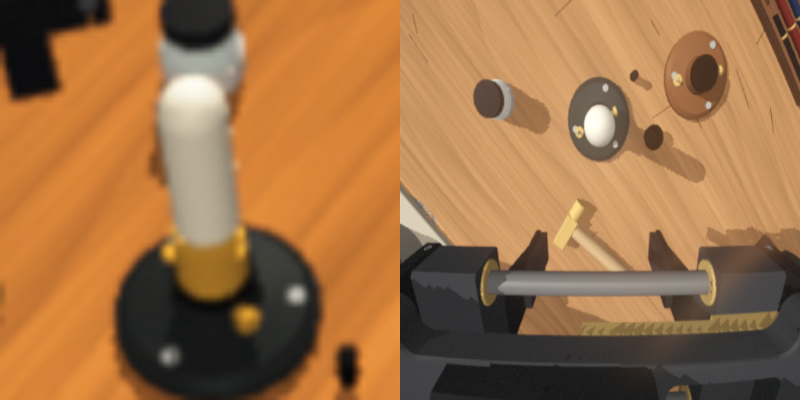

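Run:
```python
from h import *
def top(fn,X):
    im=cv2.imread(f'pics/{fn}.png');p=np.load(f'pics/{fn}.npy',allow_pickle=True).item()
    V=np.array(p['view']);c=-V[:3,:3].T@V[:3,3];X=np.array(X);d=X-c;d/=np.linalg.norm(d)
    up=V[1,:3]-d*(V[1,:3]@d);up/=np.linalg.norm(up)
    t=proj(p,X+.018*up);x=int(round(t[0]));g=im[int(t[1])-8:int(t[1])+8,x-1:x+2].mean(1); return t,int(t[1])-8,g.astype(int).tolist()
print(top('s3',[.529,.134,.122]));
for z in(.177,.182):print(top('s8',[.507,-.151,z]))
P=np.load('pics/w8.npy',allow_pickle=True).item()
for z in(.177,.182,.187):print(z,proj(P,[.507,-.151,z]))
im=cv2.imread('pics/w8.png').astype(int);print(im[92:148,254].min(1).tolist())
s=im[:,:,:].min(2);print(s[121,230:280].tolist())
```

```text
(array([279.87342864, 157.27157271]), 149, [[57, 131, 218], [57, 132, 217], [57, 132, 217], [57, 133, 218], [57, 132, 217], [57, 131, 216], [56, 130, 214], [70, 139, 216], [149, 199, 237], [220, 241, 250], [231, 246, 250], [218, 237, 244], [200, 225, 233], [186, 211, 223], [178, 202, 215], [171, 195, 208]])
(array([218.69352402, 200.61789018]), 192, [[29, 29, 30], [20, 19, 19], [20, 19, 19], [47, 50, 49], [112, 120, 119], [153, 163, 161], [160, 171, 167], [159, 171, 167], [163, 178, 178], [213, 232, 238], [239, 249, 252], [239, 250, 253], [233, 246, 251], [223, 239, 246], [208, 231, 238], [196, 221, 230]])
(array([218.51348903, 199.27903354]), 191, [[36, 37, 38], [29, 29, 30], [20, 19, 19], [20, 19, 19], [47, 50, 49], [112, 120, 119], [153, 163, 161], [160, 171, 167], [159, 171, 167], [163, 178, 178], [213, 232, 238], [239, 249, 252], [239, 250, 253], [233, 246, 251], [223, 239, 246], [208, 231, 238]])
0.177 [254.541143   120.94967105]
0.182 [254.58209658 121.23937456]
0.187 [254.62473398 121.54100217]
[89, 89, 89, 89, 89, 79, 70, 75, 126, 188, 211, 218, 223, 226, 230, 232, 234, 235, 236, 237, 238, 238, 240, 241, 241, 241, 240, 239, 239, 237, 235, 234, 231, 228, 225, 223, 220, 218, 214, 212, 208, 202, 197, 191, 183, 176, 163, 148, 130, 96, 80, 78, 77, 77, 77, 77]
[108, 96, 86, 82, 89, 142, 220, 232, 237, 240, 242, 244, 245, 245, 246, 246, 248, 248, 248, 247, 245, 244, 241, 239, 237, 235, 233, 229, 225, 223, 219, 214, 209, 205, 200, 195, 189, 182, 176, 170, 163, 160, 154, 147, 133, 96, 71, 69, 66, 66]
```

The sphere's top edge reads about row 200.8. The locked height predicts 200.6 and an unlocked lamp would be at or above 199.3. The lamp is locked and upright on the axis, and I disturbed none of the bystanders in view.

```bash
python3 -c "
from bench import r
print(r.close_job())"
```

```text
the job is handed in; nothing more can be done
None
```

The lamp was stood upright and released, then regrasped and fitted in the bayonet holder; my measurements show it locked and upright, and I handed the job in at about 22 s of the 61 s allowed (no verdict came back).

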